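# Reference the hand probe, then hover it over the orange sample

## Robot

A 6-joint arm with a two-finger parallel gripper is mounted at the origin on the work surface. World frame = base frame: x ahead of the robot, y to its left, z up, the work surface at z = 0. Lengths are in m, angles in rad, forces in N, time in s.
With the tool pointing down it reaches from about 0.375 to 0.975 m from the base axis. Payload 3.8 kg.
Tool frame: the origin (TCP) lies midway between the tips of the shut fingers; the grasp point (between the pads) lies 19 mm behind it; x points along the fingers, y is the direction in which the jaws open and shut, and the axes are right-handed (so a half turn about x gives the same grasp; the last joint's range is limited). The gripper opens to 88 mm and grips with 3 to 60 N. Pads are 18 mm wide; open, the fingers measure 123 mm over their backs; the gripper's body (75 mm by 187 mm) begins 45 mm behind the grasp point.
Start: joints at [-1.264, 0.264, 1.604, -0, 1.274, -0.037], TCP at [0.228, -0.635, 0.239] pointing down, gripper open.
Joint ranges: [-2.63, 2.63], [-0.94, 2.18], [0.31, 2.57], [-1.31, 4.45], [0, 2.66], [-2.55, 2.55]. Speed limits (rad/s): [2.57, 2.57, 3.14, 3.14, 3.14, 3.14].

## Interface

Orientations are given as a rotation vector (axis times angle).
In Python, from cell import manip, inverse_kinematics, cams, order gives the robot as it stands. Calls block until the motion is done:
- manip.move_pose(position, orientation): joint-space move of the TCP to a pose.
- manip.move_linear(position, rate=0.15, rot=None): straight line of the TCP; rot=None keeps the orientation; rate is the mean speed in m/s.
- manip.set_joints(angles): joint-space move.
- manip.set_gripper(opening, force=None): finger opening in m; force is the grip in N (None keeps the last); returns when the fingers have stopped.
- manip.dwell(seconds).
- inverse_kinematics(position, orientation): joint angles nearest the present ones, or None.
- manip.state(): the state.
- cams.capture(name): name is "scene" or "side" or "wrist"; returns a dict with "image" (420x560x3 uint8, blue, green, red), "z_map" (420x560 float32, m along the optical axis (not along the pixel's ray), 0 where there is no reading), "intrinsics" (3x3 intrinsics, pixels), "k1" (the pictures are not rectified: a ray, as slopes to the right and down, at radius r is drawn at 1 + k1 r^2 times it, then the intrinsics apply), "position" and "orientation" of the camera in the world; the wrist camera has in their place "T_tool_cam" (4x4, takes a point from camera to tool coordinates, whose origin is the TCP and whose axes are the tool frame's). Camera axes: x right, y down, z forward; pixel columns grow to the right and rows downward; lengths in m; the calibration is good to about 2 mm. A picture is of the moment at which its call begins: read the wrist's pose just before it.
A pose or a line that the arm cannot do raises manip.IKError and nothing moves.
- order.close_job(): hands the job in, once; it reports no verdict.
The state is a dict: "clock": time; "joint_pos": joint angles; "joint_velocities": joint speeds; "tau": joint torques, N m; "tool_pos": TCP position; "tcp_rot": TCP orientation; "contact_force": force on the tool from outside, world axes, zero at the start; "moment": the same for the moment, N m; "gripper_width": finger opening in m.
Only numpy, scipy, OpenCV 4.12 (cv2) and the standard library are available. Lean on these libraries where they do the work, as an engineer would, in place of code of your own. Each camera call takes 0.05 s, during which the arm holds its last target.

## Task

Take the hand probe from its stand and lower its blade into the slot of the black reference block until the block's top is level with the blade's yellow band, no deeper, and keep it there for a second. Then lift it over the red tube rack and finish still holding it, blade straight down, hovering about 7 mm above the window of the orange cartridge, centred and with the blade's width along the window's length. The probe must not touch the rack or any cartridge, and everything else on the bench stays where it is.

Things in the scene. Friction and masses are not known exactly. Their poses are not given: they have to be found in the camera images.
- probe_grip (a point): Centre of the hand probe's teal handle: 32 (probe x) x 24 (y) mm, reaching 37.5 mm above and below this point. Below it a black collar 46 x 36 x 8 mm, then a steel blade 24 mm wide (x), 4 mm thick (y), 62 mm long. z points up along the probe. At the start it stands upright and loose, its collar resting on the grey stand.
- probe_tip (a point): Middle of the blade's lower edge, 107.5 mm below probe_grip along the probe's axis; same axes as probe_grip. A yellow band goes round the blade from 30 to 40 mm above this point.
- stand: Grey holder for the probe, fixed, 70 x 60 mm, 75 mm tall, origin at the centre of its underside. The blade hangs in a pocket 30 x 12 mm, 70 mm deep, in its top; the pocket's length is along the stand's x.
- slot_mouth (a point): Centre of the slot's mouth in the top of the black reference block, fixed, 70 (x) x 56 (y) mm, 60 mm tall, a white frame 46 x 28 mm painted round the slot. The slot is 28 mm long (point x), 8 mm wide (y), 52 mm deep, with a 2 mm chamfer. z points up. The right depth has the blade's lower edge 30 to 40 mm below this point.
- cart_orange_window (a point): Centre of the window in the orange cartridge, level with its top face. The cartridge is a loose block 76 (x) x 32 (y) mm, 18 mm tall, lying flat on the bench; the window is a recess 40 mm long (x), 14 mm wide (y), 8 mm deep with a white floor. z points up. Like blue and green cartridges lie near; the three change places.
- cart_orange: The orange cartridge itself; origin at the centre of its underside, axes as for its window.
- cart_blue: Blue cartridge, same shape and size as the orange one, leave alone. Origin at the centre of its underside.
- cart_green: Green cartridge, same shape and size, leave alone. Origin at the centre of its underside.
- rack_top (a point): Middle of the top of the red tube rack with capped tubes, which is fixed: 240 mm long (along this point's x), 60 mm wide (y), 115 mm tall to the tops of the caps, which is the level of this point. It stands between the reference block and the cartridges.
- tube_rack: The red tube rack; origin at the centre of its underside, 115 mm below rack_top.
- probe: The whole hand probe, 145 mm long, about 0.13 kg; its origin and axes are those of probe_tip.
- bottle_clear: Clear bottle with a blue cap, 56 mm across, 115 mm tall, loose, leave alone; origin at the centre of its underside.
- bottle_amber: Amber bottle with a white cap, 52 mm across, 105 mm tall, loose, leave alone; origin at its underside.
- jar: Jar with a red cap, 60 mm across, 80 mm tall, loose, leave alone; origin at its underside.
- flask: Green stoppered conical flask, 72 mm across the base, 100 mm tall, loose, leave alone; origin at its underside.
- tip_box: Blue box with a clear lid, 85 x 120 mm, 58 mm tall, loose, leave alone; origin at its underside.
- marker: Black marker pen with a green cap, 120 mm long, 15 mm thick, lying on the bench, leave alone; origin at its underside.
- green_rack: Green open tray with compartments, 80 x 120 mm, 45 mm tall, loose, leave alone; origin at its underside.

How it is judged:
By the outcome, as a careful person would: the job done as asked, in the order asked, and still so for the second after the job is handed in, while the arm keeps its last pose, push and grip.
It also fails if it takes over 62 s, if anything falls off the work surface, if the arm or the gripper's body presses on something with over 40 N, if the wrist force passes 120 N, or if a joint passes its speed limit or range.

## Working session

There is one attempt and no reset: what is moved stays moved. The work goes in short steps, each a Python script; the robot and the scene stay as the last script left them, time stands still between calls to the robot, and variables do not carry over. Pictures are saved under pics/ and viewed, and the job is handed in when it is done.

```bash
ls; mkdir -p pics; python3 - <<'E'
from cell import manip,cams
import cv2
s=manip.state();print({k:s[k] for k in('clock','tool_pos','tcp_rot','gripper_width','contact_force')})
import numpy as np
for n in('scene','side','wrist'):
    c=cams.capture(n);cv2.imwrite(f'pics/{n}0.png',c['image']);np.savez(f'{n}0.npz',**c)
    print(n,{k:v for k,v in c.items() if k not in('image','z_map')})
E
```

```text
pics
{'clock': 0.0, 'tool_pos': array([ 0.22727341, -0.6348321 ,  0.2373766 ]), 'tcp_rot': array([ 2.03531231,  0.35564102, -2.03596084]), 'gripper_width': 0.08834303342121923, 'contact_force': array([-0.43440519, -0.74795592,  0.70303238])}
scene {'intrinsics': array([[408.62439911,   0.        , 278.4294658 ],
       [  0.        , 408.62439911, 206.95041198],
       [  0.        ,   0.        ,   1.        ]]), 'k1': 0.024975672990138163, 'position': array([1.15933037, 0.67260965, 0.73374981]), 'orientation': array([-0.93063   , -2.34214916,  1.25075624])}
side {'intrinsics': array([[442.61187735,   0.        , 274.20475451],
       [  0.        , 442.61187735, 209.13619523],
       [  0.        ,   0.        ,   1.        ]]), 'k1': 0.002581211364991341, 'position': array([0.18390236, 0.65923332, 0.79474495]), 'orientation': array([-0.71631246,  2.59771682, -1.16004328])}
wrist {'intrinsics': array([[372.05154917,   0.        , 280.32398946],
       [  0.        , 372.05154917, 208.65513251],
       [  0.        ,   0.        ,   1.        ]]), 'k1': -0.022819691642642574, 'T_tool_cam': array([[ 3.23704796e-05, -2.61152703e-01,  9.65297501e-01,
        -1.44960661e-01],
       [ 9.99999657e-01, -7.90560057e-04, -2.47413222e-04,
         8.93439840e-04],
       [ 8.27738278e-04,  9.65297177e-01,  2.61152588e-01,
        -6.61292370e-02],
       [ 0.00000000e+00,  0.00000000e+00,  0.00000000e+00,
         1.00000000e+00]])}
```

View pics/scene0.png

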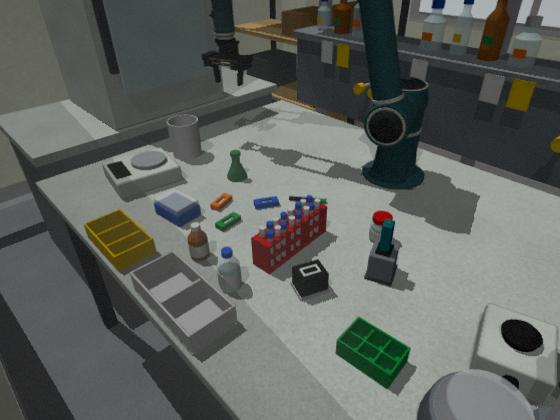

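View pics/side0.png

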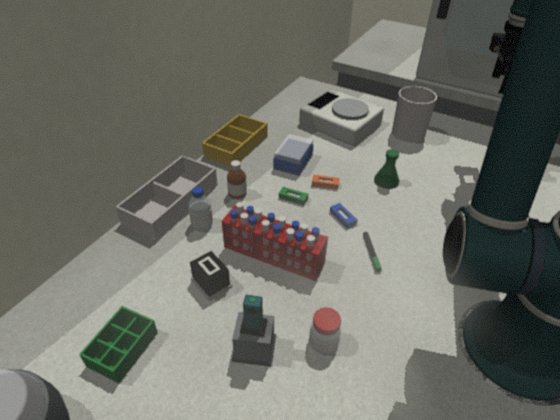

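View pics/wrist0.png

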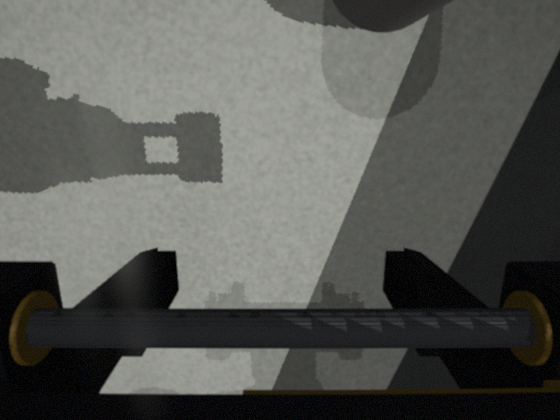

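The scene view shows the probe and grey stand at about (385,250), the block at (310,278), the rack at (290,235), and the orange cartridge at (221,201). The side view shows the probe at (253,325), the block at (210,272), and the orange cartridge at (325,182). The wrist camera sees only bare bench. Next I measure from the masks.

```bash
cat > h.py <<'E'
import numpy as np,cv2
from scipy.spatial.transform import Rotation as R
def pose(c,tool=None):
    if 'T_tool_cam' in c:
        T=np.eye(4);T[:3,:3]=R.from_rotvec(tool[1]).as_matrix();T[:3,3]=tool[0]
        T=T@c['T_tool_cam'];return T[:3,:3],T[:3,3]
    return R.from_rotvec(c['orientation']).as_matrix(),np.array(c['position'])
def slopes(c,px):
    px=np.asarray(px,float).reshape(-1,1,2)
    return cv2.undistortPoints(px,c['intrinsics'],np.array([float(c['k1']),0,0,0])).reshape(-1,2)
def rays(c,px,tool=None):
    s=slopes(c,px);Rm,p=pose(c,tool)
    return p,np.c_[s,np.ones(len(s))]@Rm.T
def plane(c,px,z,tool=None):
    p,d=rays(c,px,tool);return p+d*((z-p[2])/d[:,2])[:,None]
def cloud(c,tool=None):
    h,w=c['z_map'].shape;u,v=np.meshgrid(np.arange(w),np.arange(h))
    p,d=rays(c,np.c_[u.ravel(),v.ravel()],tool)
    z=c['z_map'].ravel().astype(float)
    P=p+d*z[:,None];P[z<=0]=np.nan
    return P.reshape(h,w,3)
def tri(c1,p1,c2,p2,t1=None,t2=None):
    a,d=rays(c1,[p1],t1);b,e=rays(c2,[p2],t2);d=d[0];e=e[0]
    k=np.linalg.lstsq(np.c_[d,-e],b-a,rcond=None)[0]
    x=a+k[0]*d;y=b+k[1]*e;return (x+y)/2,np.linalg.norm(x-y)
def rect(P):
    (c,s,a)=cv2.minAreaRect((np.asarray(P)[:,:2]*1000).astype(np.float32));
    if s[0]<s[1]: s=(s[1],s[0]);a+=90
    return np.round(c,1),np.round(s,1),round((a+90)%180-90,1)
def load(n):
    f=np.load(n,allow_pickle=True);return {k:f[k] for k in f.files}
def mask(img,lo,hi):
    return cv2.inRange(cv2.cvtColor(img,cv2.COLOR_BGR2HSV),np.array(lo),np.array(hi))
E
python3 - <<'E'
from h import *
for n in('scene','side'):
    c=load(n+'0.npz');P=cloud(c)
    ok=(P[...,2]<0.01)&(P[...,2]>-0.02)&(P[...,0]>.3)&(P[...,0]<.9)&(abs(P[...,1])<.5)
    print(n,'bench z',np.nanmedian(P[ok][:,2]),ok.sum())
    for nm,lo,hi in(('orange',(3,150,80),(14,255,255)),('blue',(105,120,60),(125,255,255)),('green',(50,100,50),(75,255,255)),('red',(0,150,60),(3,255,255)),('teal',(80,80,30),(100,255,255))):
        m=mask(c['image'],lo,hi);k,l,st,ce=cv2.connectedComponentsWithStats(m)
        for i in range(1,k):
            if st[i,4]<40: continue
            Q=P[l==i];Q=Q[~np.isnan(Q[:,0])]
            if len(Q)<10 or Q[:,0].mean()>1.1: continue
            print(nm,ce[i].round(),st[i,4],'xyz',np.median(Q,0).round(3),'zmax',np.percentile(Q[:,2],98).round(3))
    img=cv2.resize(c['image'][140:320,180:440] if n=='scene' else c['image'][150:370,170:430],None,fx=3,fy=2.7 and 3,interpolation=cv2.INTER_CUBIC)
    cv2.imwrite(f'pics/{n}z.png',cv2.resize(img,None,fx=.9,fy=.9) if img.shape[0]>600 else img)
E
```

```text
scene bench z 0.001172415179270525 43568
orange [356.  23.] 40 xyz [-0.507 -0.604  0.361] zmax 0.374
orange [426.  36.] 68 xyz [-0.505 -0.237  0.352] zmax 0.365
orange [519.  53.] 100 xyz [-0.506  0.128  0.342] zmax 0.355
orange [219. 201.] 136 xyz [ 0.571 -0.264  0.019] zmax 0.023
blue [440.   4.] 61 xyz [-0.535 -0.22   0.467] zmax 0.482
blue [310. 202.] 64 xyz [0.463 0.027 0.115] zmax 0.118
blue [266. 202.] 200 xyz [ 0.46  -0.16   0.017] zmax 0.023
blue [173. 215.] 327 xyz [ 0.725 -0.279  0.027] zmax 0.043
blue [270. 233.] 44 xyz [0.642 0.066 0.115] zmax 0.118
blue [226. 252.] 94 xyz [0.762 0.047 0.116] zmax 0.118
green [487.  41.] 45 xyz [-0.511  0.007  0.367] zmax 0.381
green [227. 220.] 164 xyz [ 0.614 -0.165  0.019] zmax 0.022
green [371. 351.] 2822 xyz [0.678 0.408 0.03 ] zmax 0.047
red [300. 222.] 249 xyz [0.531 0.063 0.091] zmax 0.094
red [381. 217.] 171 xyz [0.347 0.189 0.082] zmax 0.085
red [314. 230.] 177 xyz [0.467 0.06  0.028] zmax 0.062
red [262. 242.] 157 xyz [0.659 0.053 0.091] zmax 0.093
teal [221.  17.] 325 xyz [ 0.251 -0.61   0.475] zmax 0.528
teal [391.  93.] 4622 xyz [0.163 0.033 0.354] zmax 0.568
teal [386. 235.] 330 xyz [0.465 0.279 0.131] zmax 0.161
side bench z 0.0004681320455834914 57913
blue [197. 190.] 58 xyz [0.757 0.044 0.115] zmax 0.119
green [392. 153.] 41 xyz [ 0.413 -0.373  0.1  ] zmax 0.103
green [113. 347.] 731 xyz [0.671 0.428 0.04 ] zmax 0.047
red [227. 219.] 40 xyz [0.655 0.068 0.09 ] zmax 0.091
red [258. 229.] 43 xyz [0.575 0.061 0.089] zmax 0.092
red [283. 235.] 75 xyz [0.518 0.049 0.09 ] zmax 0.092
teal [526. 121.] 6019 xyz [0.156 0.024 0.477] zmax 0.611
teal [521.  11.] 51 xyz [ 0.234 -0.601  0.441] zmax 0.596
teal [499. 250.] 2235 xyz [0.117 0.086 0.301] zmax 0.319
teal [551. 260.] 627 xyz [0.047 0.062 0.292] zmax 0.317
teal [253. 301.] 120 xyz [0.448 0.275 0.159] zmax 0.161
teal [526. 373.] 1576 xyz [-0.013  0.074  0.015] zmax 0.132
```

View pics/scenez.png

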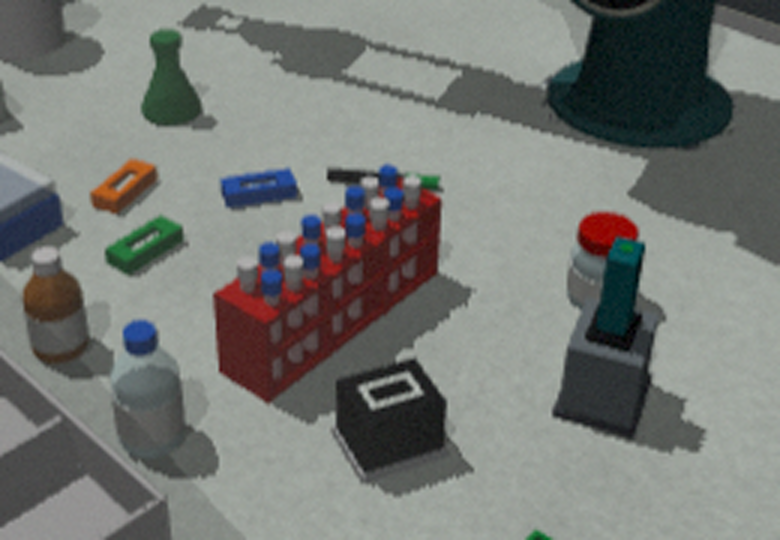

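View pics/sidez.png

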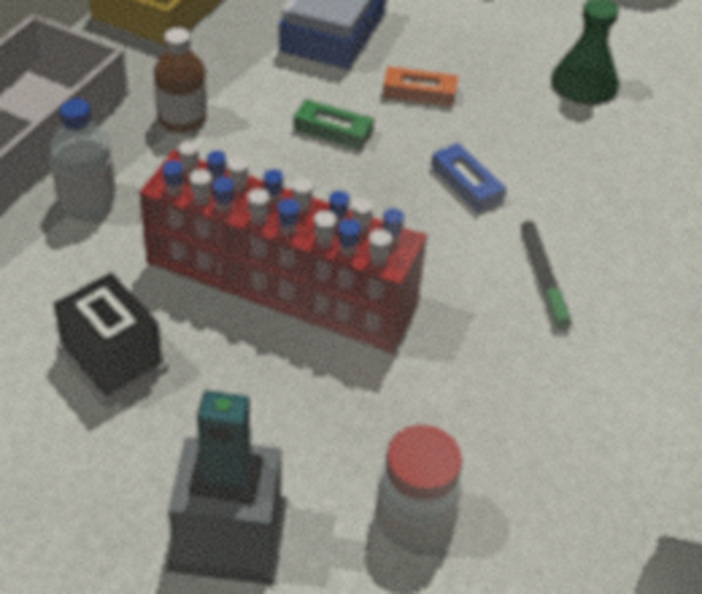

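```bash
cat >> h.py <<'E'
def down(a):
    c,s=np.cos(a),np.sin(a)
    return R.from_matrix(np.array([[0,c,s],[0,s,-c],[-1,0,0]],float)).as_rotvec()
E
python3 - <<'E'
from h import *
from cell import inverse_kinematics as ik
print(R.from_rotvec([2.03531231,0.35564102,-2.03596084]).as_matrix().round(3))
for n in('scene','side'):
    c=load(n+'0.npz');P=cloud(c);img=c['image'];x,y,z=P[...,0],P[...,1],P[...,2]
    hsv=cv2.cvtColor(img,cv2.COLOR_BGR2HSV)
    # block region
    b=(abs(z-.06)<.006)&(abs(x-.62)<.12)&(abs(y-.2)<.09)
    # stand top
    s=(abs(z-.075)<.005)&(abs(x-.45)<.08)&(abs(y-.28)<.08)
    r=(z>.08)&(z<.125)&(abs(x-.6)<.2)&(abs(y-.05)<.09)&(hsv[...,1]>90)
    for nm,m in(('block',b),('stand',s),('rack',r)):
        k,l,st,ce=cv2.connectedComponentsWithStats(m.astype(np.uint8));i=1+st[1:,4].argmax()
        print(n,nm,ce[i].round(),st[i,4],rect(P[l==i]),np.median(P[l==i][:,2]).round(4))
    for nm,cx,cy in(('or',.571,-.264),('gr',.614,-.165),('bl',.46,-.16)):
        m=(abs(z-.018)<.006)&(abs(x-cx)<.06)&(abs(y-cy)<.06)&(hsv[...,1]>100)
        print(n,nm,m.sum(),rect(P[m]))
for xy in((.45,.28),(.62,.2),(.571,-.264)):
  for a in np.arange(-180,180,30):
    q=ik([*xy,.25],down(np.radians(a)));print(xy,a,None if q is None else np.round(q,2)[[0,3,4,5]])
E
```

```text
[[-0.001  0.337 -0.942]
 [ 0.002 -0.941 -0.337]
 [-1.    -0.002 -0.   ]]
scene block [310. 271.] 555 (array([623.2, 185.2]), array([71.6, 61.8]), -21.8) 0.0608
scene stand [383. 253.] 304 (array([453.3, 274.1]), array([74.9, 59.7]), 23.1) 0.075
scene rack [287. 224.] 1020 (array([545.8,  41.9]), array([242.4,  60.9]), 5.3) 0.092
scene or 149 (array([ 558.1, -268.2]), array([76.8, 36.3]), 16.2)
scene gr 147 (array([ 607.5, -166.1]), array([75.7, 32.4]), 6.3)
scene bl 160 (array([ 457.1, -164.3]), array([75.7, 34.6]), -30.1)
side block [209. 267.] 675 (array([622.3, 185.4]), array([72.8, 57.8]), -21.4) 0.0602
side stand [253. 332.] 622 (array([450.4, 273. ]), array([69.8, 62.7]), 23.1) 0.0754
side rack [276. 233.] 1133 (array([544.6,  40.8]), array([240.6,  64.1]), 5.2) 0.0894
side or 182 (array([ 557.8, -268.3]), array([73.4, 38.1]), 23.4)
side gr 68 (array([ 606.5, -167.4]), array([71.5, 29.3]), 11.1)
side bl 126 (array([ 457.9, -167.2]), array([75.1, 30.5]), -26.4)
(0.45, 0.28) -180 None
(0.45, 0.28) -150 None
(0.45, 0.28) -120 None
(0.45, 0.28) -90 [ 0.51 -0.    1.26  2.08]
(0.45, 
[... 566 characters left out ...]
 0.27]
(0.62, 0.2) 30 [ 0.27  0.    1.28 -0.25]
(0.62, 0.2) 60 [ 0.27 -0.    1.28 -0.77]
(0.62, 0.2) 90 [ 0.27 -0.    1.28 -1.3 ]
(0.62, 0.2) 120 [ 0.27 -0.    1.28 -1.82]
(0.62, 0.2) 150 [ 0.27 -0.    1.28 -2.34]
(0.571, -0.264) -180 None
(0.571, -0.264) -150 [-0.47 -0.    1.28  2.15]
(0.571, -0.264) -120 [-0.47  0.    1.28  1.62]
(0.571, -0.264) -90 [-0.47 -0.    1.28  1.1 ]
(0.571, -0.264) -60 [-0.47 -0.    1.28  0.57]
(0.571, -0.264) -30 [-0.47  0.    1.28  0.05]
(0.571, -0.264) 0 [-0.47 -0.    1.28 -0.47]
(0.571, -0.264) 30 [-0.47  0.    1.28 -1.  ]
(0.571, -0.264) 60 [-0.47 -0.    1.28 -1.52]
(0.571, -0.264) 90 [-0.47  0.    1.28 -2.04]
(0.571, -0.264) 120 None
(0.571, -0.264) 150 None
```

Both cameras agree to within 3 mm:

| Object | Position (m) | Yaw (deg) |
|---|---|---|
| Stand | (0.452, 0.273) | about 23 |
| Block | (0.623, 0.185) | about -21.5 |
| Rack | (0.545, 0.041) | about 5 |
| Orange cartridge | (0.558, -0.268) | about 18–23 |

Sizes match too. Next I take close wrist views of the window, slot and probe on the way.

```bash
python3 - <<'E'
from h import *
from cell import manip,cams
def look(n):
    s=manip.state();c=cams.capture('wrist');c['tp']=s['tool_pos'];c['tr']=s['tcp_rot'];np.savez(n+'.npz',**c);cv2.imwrite(f'pics/{n}.png',c['image'])
    print(n,s['clock'],s['tool_pos'],s['contact_force'].round(2))
manip.move_pose([.558,-.268,.25],down(np.radians(-70)));manip.dwell(.2);look('w_or')
manip.move_pose([.623,.185,.27],down(np.radians(-111.5)));manip.dwell(.2);look('w_sl')
manip.move_pose([.452,.273,.32],down(np.radians(-67)));manip.dwell(.2);look('w_pr')
E
python3 -c "
import cv2,numpy as np
cv2.imwrite('pics/w3.png',cv2.resize(np.vstack([np.hstack([cv2.imread('pics/w_or.png'),cv2.imread('pics/w_sl.png')])]),(800,300)))"
```

```text
w_or 2.15 [ 0.55761302 -0.2689279   0.24992677] [0.28 0.14 1.6 ]
w_sl 4.075 [0.62320551 0.1840516  0.26995078] [-0.71 -0.37 -0.13]
w_pr 5.1333 [0.45289803 0.27236329 0.31921035] [-0.2   0.88  1.35]
```

View pics/w3.png

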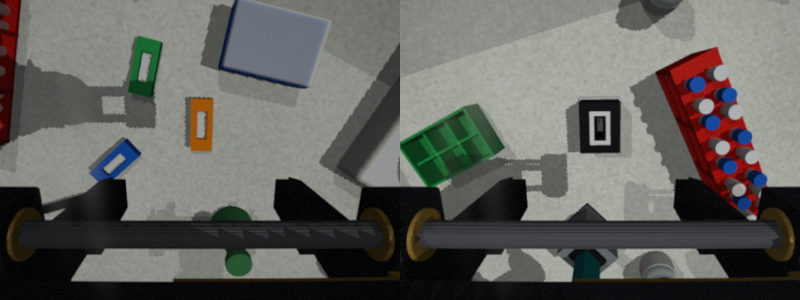

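View pics/w_pr.png

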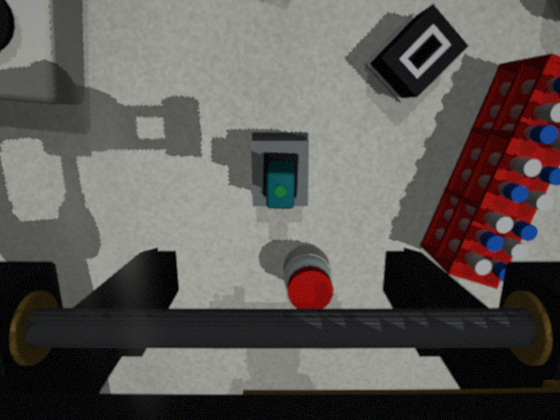

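The left picture has the orange cartridge at about (280,173) in full-resolution wrist pixels. The right one has the block's white frame at about (280,176) with the slot dark inside. The third has the teal handle top at (280,190) over the dark collar at (280,170). Now I measure each at its known height.

```bash
python3 - <<'E'
from h import *
from cell import manip
print([manip.state()['tool_pos'].round(5).tolist() for _ in range(3)])
def ld(n):
    c=load(n+'.npz');return c,(c['tp'],c['tr'])
def big(m,near,amin=100):
    cs,_=cv2.findContours(m,cv2.RETR_EXTERNAL,cv2.CHAIN_APPROX_NONE)
    cs=[k for k in cs if cv2.contourArea(k)>amin]
    return min(cs,key=lambda k:np.linalg.norm(k.reshape(-1,2).mean(0)-near)).reshape(-1,2).astype(float)
c,t=ld('w_or');m=mask(c['image'],(3,130,60),(18,255,255));k=big(m,(280,173))
print('or outline @.018',rect(plane(c,k,.018,t)),rect(k),)
x0,y0=k.min(0).astype(int);x1,y1=k.max(0).astype(int)
w=mask(c['image'],(0,0,110),(180,90,255));w2=np.zeros_like(w);w2[y0+4:y1-3,x0+4:x1-3]=w[y0+4:y1-3,x0+4:x1-3]
h=big(cv2.bitwise_and(w2,cv2.fillPoly(np.zeros_like(w),[k.astype(np.int32)],255)),(280,173),20);print('win @.010',rect(plane(c,h,.010,t)),' @.018',rect(plane(c,h,.018,t)),rect(h))
P=cloud(c,t);Q=P[m>0];Q=Q[np.isfinite(Q[:,0])&(np.abs(Q[:,0]-.558)<.06)];print('depth z',np.percentile(Q[:,2],[10,50,90]).round(4))
c,t=ld('w_sl');g=c['image'].max(2)
m=((g>110)*255).astype(np.uint8);m[:140]=0;m[212:]=0;m[:,:255]=0;m[:,305:]=0
k,l,st,ce=cv2.connectedComponentsWithStats(m);print(st,ce.round())
P=cloud(c,t);print('block z',np.nanmedian(P[160:190,262:268,2]).round(4),np.nanmedian(P[150:203,290:296,2]).round(4))
np.set_printoptions(linewidth=250);print(g[176,255:306]);print(g[140:212,280])
c,t=ld('w_pr');m=mask(c['image'],(75,80,80),(100,255,255));print('bench z',np.nanmedian(cloud(c,t)[230:245,60:240,2]))
hs=cv2.cvtColor(c['image'],cv2.COLOR_BGR2HSV);print(hs[145:215:2,281].tolist())
E
python3 -c "
import cv2,numpy as np
a=[cv2.resize(cv2.imread(f'pics/{n}.png')[130:220,235:325],(400,400),interpolation=cv2.INTER_NEAREST) for n in('w_sl','w_pr')]
cv2.imwrite('pics/zz.png',np.hstack(a))"
```

```text
[[0.45283, 0.27238, 0.31923], [0.45283, 0.27238, 0.31923], [0.45283, 0.27238, 0.31923]]
or outline @.018 (array([ 558.2, -271. ]), array([76.6, 31.6]), 18.6) (array([281886.3, 174026.1]), array([73930.2, 31126.5]), -88.9)
win @.010 (array([ 557.6, -271.1]), array([38.1, 11.5]), 19.7)  @.018 (array([ 558.9, -270.6]), array([37.3, 11.3]), 19.7) (array([281500., 174000.]), array([36000., 11000.]), -90.0)
depth z [0.0156 0.0169 0.0179]
[[     0      0    560    420 234384]
 [   265    156     30     47    816]] [[280. 210.]
 [279. 179.]]
block z 0.0591 0.0594
[ 18  29  24  18  19  21  19  15  20  55 116 169 177 180 176 167 133  63  18  17  20  38  66  69  70  73  71  69  60  33  11  29  65 126 173 182 178 175 161 106  46  18  25  20  19  21  16  21  24  25  22]
[ 37   8  14  15  22  26  18  20  29  20  20  25  21  18  23  79 156 177 179 178 178 168 115  46  28  58  63  66  63  62  62  68  70  72  71  69  73  69  67  70  67  70  68  49  25   0   5   0   6   6   7   2  11  16  16  27  89 157 177 179 176 174
 143  83  32  18  26  19  15  11  14  11]
bench z -0.000958670318501692
[[100, 16, 98], [94, 21, 97], [96, 13, 97], [99, 19, 92], [100, 21, 37], [105, 30, 17], [120, 36, 14], [30, 21, 12], [92, 188, 23], [90, 187, 30], [95, 214, 31], [91, 255, 24], [96, 222, 31], [91, 255, 29], [92, 255, 64], [92, 224, 82], [92, 209, 89], [93, 206, 89], [92, 203, 89], [93, 201, 90], [84, 211, 86], [70, 200, 112], [69, 204, 111], [68, 185, 113], [69, 195, 114], [69, 201, 113], [80, 211, 87], [92, 214, 80], [93, 199, 86], [91, 189, 85], [91, 209, 83], [90, 150, 73], [48, 10, 124], [35, 11, 135], [43, 13, 138]]
```

View pics/zz.png

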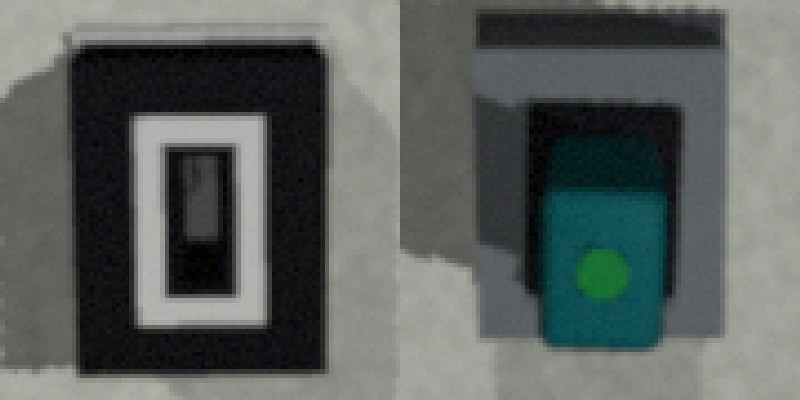

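```bash
cat >> h.py <<'E'
def ld(n):
    c=load(n+'.npz');return c,(c['tp'],c['tr'])
def cnt(m): 
    cs,_=cv2.findContours(m,cv2.RETR_EXTERNAL,cv2.CHAIN_APPROX_NONE)
    return max(cs,key=cv2.contourArea).reshape(-1,2).astype(float)
def comp(m,x0,x1,y0,y1):
    o=np.zeros_like(m);o[y0:y1,x0:x1]=m[y0:y1,x0:x1];return o
E
python3 - <<'E'
from h import *
c,t=ld('w_sl');g=c['image'].max(2);m=comp(((g>95)*255).astype(np.uint8),255,305,145,212)
k=cnt(m);print('frame',rect(k),rect(plane(c,k,.06,t)))
hole=cv2.bitwise_and(cv2.fillPoly(np.zeros_like(m),[k.astype(np.int32)],255),cv2.bitwise_not(m))
k2=cnt(hole);print('inner',rect(plane(c,k2,.06,t)))
for n in('scene','side','w_pr'):
    if n=='w_pr': c,t=ld(n)
    else: c,t=load(n+'0.npz'),None
    P=cloud(c,t);x,y,z=P[...,0],P[...,1],P[...,2]
    mm=(abs(z-.158)<.005)&(abs(x-.45)<.04)&(abs(y-.275)<.04)
    if mm.sum()>10: print(n,'depth top',mm.sum(),rect(P[mm]),np.median(P[mm],0).round(4))
    mm=((abs(z-.083)<.0035)&(abs(x-.45)<.04)&(abs(y-.275)<.04)); print(n,'collar',mm.sum(),rect(P[mm]))
hs=cv2.cvtColor(c['image'],cv2.COLOR_BGR2HSV)
m=comp(((hs[...,2]>52)&(hs[...,1]>110)).astype(np.uint8)*255,260,305,165,215);k=cnt(m);print('top',rect(k),rect(plane(c,k,.158,t)))
m=comp(((hs[...,1]>150)&(hs[...,0]<78)&(hs[...,2]>80)).astype(np.uint8)*255,270,292,180,205);k=cnt(m);print('dot',plane(c,[k.mean(0)],.158,t))
# green-dot in other cams
a,b=load('scene0.npz'),load('side0.npz')
E
```

```text
frame (array([279500., 179500.]), array([47000., 29000.]), -90.0) (array([622.8, 183.8]), array([46.2, 28.5]), -21.6)
inner (array([623. , 183.7]), array([32.4, 14.7]), -21.6)
scene depth top 103 (array([453.1, 273.2]), array([33. , 23.5]), 21.9) [0.4567 0.2742 0.1591]
scene collar 102 (array([455.1, 274.6]), array([47.6, 35.5]), 22.0)
side depth top 220 (array([450.1, 273.1]), array([31.5, 25.9]), 23.4) [0.4491 0.2752 0.1583]
side collar 199 (array([450. , 273.7]), array([46.2, 36.1]), 21.2)
w_pr depth top 1020 (array([451.8, 271.3]), array([32.2, 24. ]), 22.1) [0.4527 0.2715 0.1568]
w_pr collar 512 (array([452.3, 271.3]), array([45.2, 36. ]), 21.0)
top (array([280500., 190000.]), array([34000., 27000.]), -90.0) (array([452.5, 271.2]), array([29.4, 22.6]), 22.3)
dot [[0.45167584 0.27126974 0.158     ]]
```

```bash
cat >> h.py <<'E'
def go(man,p,yaw=None,rate=.15,lin=True):
    """line to p, then one small correction from the reported pose"""
    p=np.array(p,float);rot=None if yaw is None else down(np.radians(yaw))
    if lin: man.move_linear(p,rate,rot)
    else: man.move_pose(p,rot)
    man.dwell(.15);s=man.state();print('clk',round(s['clock'],2),'err mm',((s['tool_pos']-p)*1e3).round(2),'F',s['contact_force'].round(1),'w',round(s['gripper_width'],4))
    return s
E
python3 - <<'E'
from h import *
from cell import manip
s=go(manip,[.452,.2713,.20],-67.5)
Rm=R.from_rotvec(s['tcp_rot']).as_matrix();print(Rm.round(4).tolist())
s=go(manip,[.452,.2713,.1045],-67.5,.1)
p=np.array([.452,.2713,.1045]);s=go(manip,2*p-s['tool_pos'],-67.5)
manip.set_gripper(.015,25);s=manip.state();print(s['clock'],s['gripper_width'],s['contact_force'].round(2),s['tool_pos'])
E
```

```text
clk 6.28 err mm [0.87 0.49 1.47] F [ 0.1 -0.4  0.3] w 0.0878
[[0.0023, 0.3827, -0.9239], [0.0013, -0.9239, -0.3827], [-1.0, -0.0003, -0.0026]]
clk 7.54 err mm [0.65 0.35 0.93] F [ 0.2  0.9 -0.7] w 0.0879
clk 7.94 err mm [ 0.01 -0.01  0.06] F [-1.   0.1 -0.4] w 0.0876
8.925 0.023658000993426513 [-0.13  0.8  -0.71] [0.45128742 0.27098521 0.103557  ]
```

```bash
python3 - <<'E'
from h import *
from cell import manip,cams
s=manip.state();p=s['tool_pos']
s=go(manip,[p[0],p[1],.235],-67.5,.12)
s=go(manip,[.623,.1837,.235],-111.6,.2);manip.dwell(.4)
s=manip.state();c=cams.capture('wrist');c['tp']=s['tool_pos'];c['tr']=s['tcp_rot'];np.savez('w_h1.npz',**c);cv2.imwrite('pics/w_h1.png',c['image'])
print(s['clock'],s['tool_pos'],s['gripper_width'],s['contact_force'].round(2))
for n in('scene','side'):
    c=cams.capture(n);np.savez(n+'1.npz',**c);cv2.imwrite(f'pics/{n}1.png',c['image'])
print(manip.state()['tool_pos'])
E
python3 -c "
import cv2,numpy as np
a=[cv2.resize(cv2.imread(f'pics/{n}1.png')[y:y+150,x:x+150],(400,400),interpolation=2) for n,y,x in(('scene',170,240),('side',160,140))]
cv2.imwrite('pics/zz1.png',np.hstack(a))"
```

```text
clk 10.32 err mm [-0.53 -0.29 -1.09] F [-0.1 -0.  -1.7] w 0.0242
clk 11.58 err mm [-0.75  0.57  0.1 ] F [ 1.   0.4 -1.4] w 0.0244
11.9833 [0.62293067 0.18380483 0.23511176] 0.02395783528545677 [-0.01  0.16 -0.84]
[0.62299375 0.18367091 0.23497829]
```

View pics/w_h1.png

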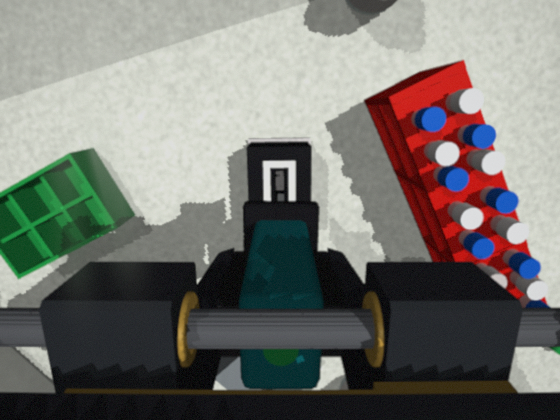

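View pics/zz1.png

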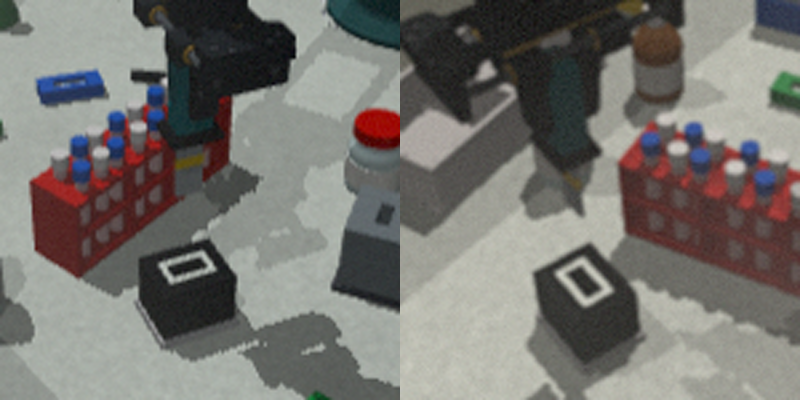

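The wrist view has the collar centred at about (280,208), hiding the blade, with the frame at (279,180) in line with it. The scene view shows the blade near (310,235) with its yellow band visible, and the side view shows the tip near (207,240). I zoom in to triangulate the tip.

```bash
python3 -c "
import cv2,numpy as np
a=[cv2.resize(cv2.imread(f'pics/{n}1.png')[y:y+40,x:x+40],(400,400),interpolation=cv2.INTER_NEAREST) for n,y,x in(('scene',210,290),('side',205,185))]
for i in a:
  i[:]=np.clip(i*1.6,0,255)
cv2.imwrite('pics/zz2.png',np.hstack(a))"
```

```text
(no output)
```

View pics/zz2.png

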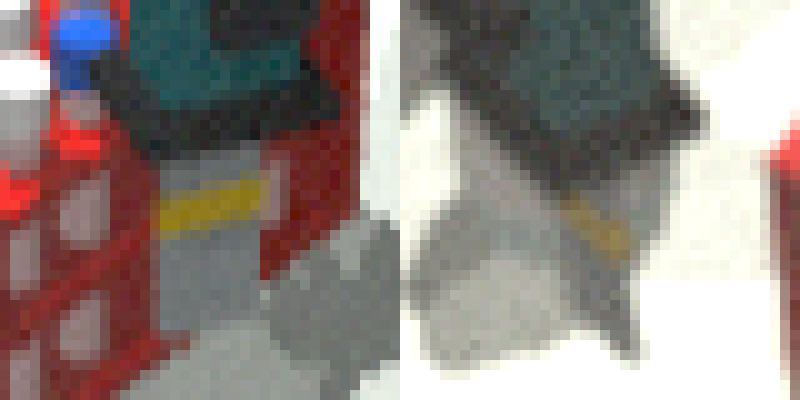

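```bash
python3 - <<'E'
from h import *
for n in('scene','side'):
    c=load(n+'1.npz');P=cloud(c);x,y,z=P[...,0],P[...,1],P[...,2]
    m=(z>.13)&(z<.205)&(abs(x-.623)<.045)&(abs(y-.184)<.04)
    Q=P[m];print(n,m.sum(),Q.min(0).round(4),Q[:,2].max().round(4))
    e=np.array([np.cos(np.radians(-21.6)),np.sin(np.radians(-21.6))]);f=np.array([-e[1],e[0]])
    d=Q[:,:2]-[.623,.1837]
    for lo in np.arange(.135,.205,.01):
        k=(Q[:,2]>=lo)&(Q[:,2]<lo+.01)
        if k.sum()>4:
            a=d[k]@e*1e3;b=d[k]@f*1e3;print(round(lo,3),k.sum(),'x',np.percentile(a,[3,97]).round(1),'y',np.percentile(b,[5,50,95]).round(1))
    bench=(abs(z)<.01)&(x>.4)&(x<.8)&(abs(y)<.4);print('bench',np.median(z[bench]).round(4))
    # frame
    bz=(abs(z-.06)<.005)&(abs(x-.623)<.05)&(abs(y-.184)<.05);g=c['image'].max(2);fr=bz&(g>(90 if n=='scene' else 110));k=cnt(fr.astype(np.uint8)*255)
    print('frame',rect(plane(c,k,.06)))
E
```

```text
scene 180 [0.6124 0.1768 0.1466] 0.1965
0.145 30 x [-11.2  12.2] y [-1.5  1.9  3.6]
0.155 39 x [-10.1  12. ] y [-1.5  2.3  4.3]
0.165 36 x [-10.   11.7] y [0.1 2.  3.5]
0.175 32 x [-10.1  12.3] y [0.4 2.1 3.5]
0.185 37 x [-10.1  12.8] y [0.3 2.1 4.1]
0.195 6 x [-7.7 11.5] y [1.3 2.4 4.2]
bench 0.001
frame (array([622.1, 184.3]), array([46.5, 29.9]), -21.0)
side 105 [0.6099 0.1808 0.1443] 0.1959
0.145 20 x [-12.3   9.6] y [-0.3  2.   2.8]
0.155 25 x [-13.8   9.6] y [-0.9  1.9  2.6]
0.165 25 x [-12.4   9.4] y [-1.4  1.9  2.6]
0.175 20 x [-13.7   2.9] y [-1.4  1.8  2.8]
0.185 12 x [-13.5  -7.1] y [-1.9  0.4  2.1]
bench 0.0005
frame (array([624. , 183.9]), array([49.2, 30. ]), -21.2)
```

```bash
python3 - <<'E'
from h import *
np.set_printoptions(linewidth=250)
c,t=ld('w_h1');g=c['image'].max(2)
print('col280+-40 rows195-215',[g[r,284:300].mean().round().astype(int) for r in range(190,226)])
for r in(206,210,214): print(r,g[r,238:252],g[r,310:324])
for r in(170,180,190): print(r,g[r,258:304])
print([g[r,266:294].mean().round().astype(int) for r in range(155,168)])
# y positions (jaw dir) of collar edges at z
f=np.array([np.cos(np.radians(-111.6)),np.sin(np.radians(-111.6))])
zt=t[0][2]-.0906
for r in(206,):
  for u in(244.,317.5):
    print('collar bottom',(plane(c,[[u,r]],zt+.062,t)[0,:2]-t[0][:2])@f*1e3)
for u in(264.0,295.0): print('frame',(plane(c,[[u,180]],.06,t)[0,:2]-t[0][:2])@f*1e3)
e=np.array([np.cos(np.radians(-21.6)),np.sin(np.radians(-21.6))])
for r in(201.5,202.5,203.5): print(r,(plane(c,[[290,r]],zt+.062,t)[0,:2]-t[0][:2])@e*1e3)
E
```

```text
col280+-40 rows195-215 [np.int64(120), np.int64(119), np.int64(120), np.int64(120), np.int64(120), np.int64(121), np.int64(121), np.int64(122), np.int64(122), np.int64(121), np.int64(98), np.int64(56), np.int64(23), np.int64(16), np.int64(23), np.int64(25), np.int64(26), np.int64(27), np.int64(28), np.int64(28), np.int64(28), np.int64(29), np.int64(28), np.int64(27), np.int64(28), np.int64(27), np.int64(28), np.int64(28), np.int64(28), np.int64(32), np.int64(45), np.int64(54), np.int64(55), np.int64(56), np.int64(55), np.int64(55)]
206 [125 128 130 124  98  56  22  22  22  25  21  28  28  28] [ 28  28  26  28  24  23  28  36  80 142 176 184 183 183]
210 [125 128 130 132 115  58  19  22  29  29  30  33  28  26] [ 29  29  31  31  31  27  22  27  67 131 174 185 185 187]
214 [124 123 123 125 111  57  21  23  30  31  30  25  29  25] [ 30  35  26  31  28  28  26  34  73 137 179 188 189 187]
170 [ 34  31  30  35  87 162 219 226 225 224 225 201 121  45  26  23  21  21  35  37  37  39  47  47  44  33  18  17  25  66 146 216 226 225 225 224 216 165  84  26  29  32  27  30  29  30]
180 [ 31  26  30  29  70 145 217 226 225 224 225 208 138  60  22  18  27  53  85  94  92  93  92  94  89  80  40  19  28  68 147 218 226 224 224 224 215 169  82  28  28  30  29  26  29  30]
190 [ 31  28  29  25  57 138 216 226 225 225 226 216 165  82  26  28  24  26  37  49  52  53  54  54  49  38  22  16  26  58 137 215 226 224 225 225 217 165  81  28  27  33  27  27  25  29]
[np.int64(30), np.int64(30), np.int64(30), np.int64(28), np.int64(46), np.int64(121), np.int64(203), np.int64(225), np.int64(225), np.int64(224), np.int64(225), np.int64(223), np.int64(195)]
collar bottom -16.42313726795126
collar bottom 19.035771844782246
frame -13.132032363883578
frame 13.935858426704238
201.5 23.5037741846719
202.5 23.00795659187336
203.5 22.511424222061663
```

```bash
python3 - <<'E'
from h import *
from cell import manip,cams
e=np.array([np.cos(np.radians(-21.6)),np.sin(np.radians(-21.6))]);n=np.array([-e[1],e[0]])
c,t=ld('w_h1')
print('frame front along e (expect 23)',(plane(c,[[279,160.0]],.06,t)[0,:2]-t[0][:2])@e*1e3)
xy=np.array([.6229,.1837])+.0007*n
s=go(manip,[*xy,.1575],-111.6,.1);manip.dwell(.5);print(manip.state()['tool_pos'])
for k in('scene','side','wrist'):
    s=manip.state();c=cams.capture(k);c['tp']=s['tool_pos'];c['tr']=s['tcp_rot'];np.savez(k+'2.npz',**c);cv2.imwrite(f'pics/{k}2.png',c['image'])
a=[]
for k,y,x in(('scene',245,285),('side',235,185)):
    a.append(np.clip(cv2.resize(cv2.imread(f'pics/{k}2.png')[y:y+50,x:x+50],(400,400),interpolation=cv2.INTER_NEAREST)*1.6,0,255))
cv2.imwrite('pics/zz3.png',np.hstack(a))
E
```

```text
frame front along e (expect 23) 23.74029665269921
clk 13.21 err mm [0.79 0.18 1.26] F [-0.9 -0.2 -1.5] w 0.0242
[0.62313534 0.18435226 0.15749615][ WARN:0@7.052] global loadsave.cpp:1063 imwrite_ Unsupported depth image for selected encoder is fallbacked to CV_8U.
```

View pics/zz3.png

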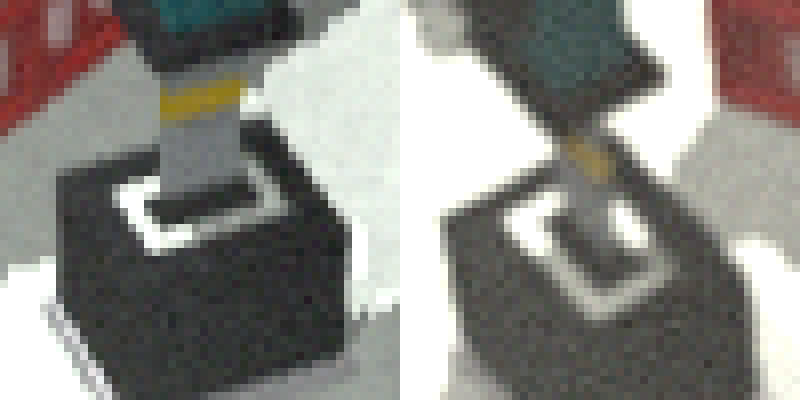

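View pics/wrist2.png

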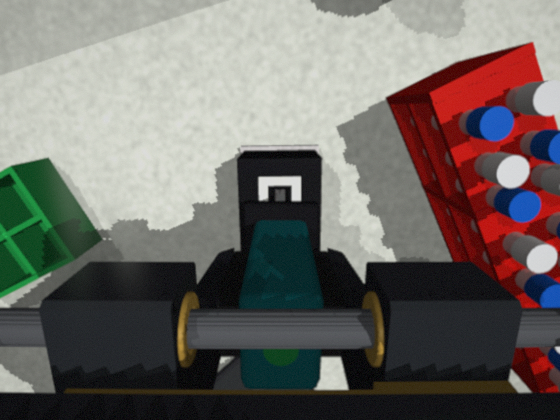

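```bash
python3 - <<'E'
from h import *
e=np.array([np.cos(np.radians(-21.6)),np.sin(np.radians(-21.6))]);n=np.array([-e[1],e[0]]);o=np.array([.6229,.1837])+.0007*n
B=np.c_[e,n]
for k in('scene','side'):
    c=load(k+'2.npz');P=cloud(c);x,y,z=P[...,0],P[...,1],P[...,2];g=c['image'].max(2)
    L=(P[...,:2]-o)@B*1e3
    m=(z>.07)&(z<.125)&(abs(L[...,0])<16)&(abs(L[...,1])<12)
    Q=L[m];print(k,m.sum(),'x',np.percentile(Q[:,0],[2,98]).round(1),'y',np.percentile(Q[:,1],[5,50,95]).round(1))
    fr=(abs(z-.06)<.006)&(g>100)&(abs(L[...,0])<30)&(abs(L[...,1])<22)
    F=(plane(c,np.argwhere(fr)[:,::-1],.06)[:,:2]-o)@B*1e3
    print('frame x',np.percentile(F[:,0],[0,2,98,100]).round(1),'y',np.percentile(F[:,1],[0,2,98,100]).round(1))
    if k=='scene':
        for px in((305.,269.4),(315.0,267.3)): print('corner',(plane(c,[px],.067)[0,:2]-o)@B*1e3)
c,t=load('wrist2.npz'),None;t=(c['tp'],c['tr']);g=c['image'].max(2);np.set_printoptions(linewidth=250)
print(g[185,250:312],g[170:205,270],g[208,236:250],g[208,312:326])
E
```

```text
scene 147 x [-10.4  12.5] y [-0.4  1.8  3.5]
frame x [-22.5 -21.8  21.5  21.7] y [-14.9 -14.5  13.7  14.1]
corner [12.25393696  1.3474953 ]
corner [-12.70220095   3.73263544]
side 78 x [-13.7  10. ] y [-1.7  1.6  2.7]
frame x [-21.6 -21.2  24.6  24.8] y [-14.4 -14.1  14.6  15. ]
[ 23  31  26  25  25  28  28  62 143 212 224 223 220 221 222 222 222 213 188 180 183 183 180 174 162 159 155 159 159 159 157 160 157 158 157 157 157 158 157 157 158 180 216 223 223 221 222 221 221 223 193 106  30  26  29  26  29  27  26  30  30  26] [ 27  31  28  28  23  47 120 200 222 222 220 222 221 222 220 183 105  41  21  25  28  28  24  24  20  22  16  19  15  16  15  14  15  18  18] [125 121  96  46   8  18  22  11  22  25  32  27  29  25] [ 24  31  26  28  30  22  20  29  70 128 176 186 185 187]
```

The tip is about 7 mm above the mouth. Both views put it over the slot within about 1 mm across the slot. Along the slot, the scene and side cameras disagree by about ±2 mm in opposite directions, and the wrist camera says about 0. I lower in small steps and watch the force.

```bash
python3 - <<'E'
from h import *
from cell import manip,cams
e=np.array([np.cos(np.radians(-21.6)),np.sin(np.radians(-21.6))]);n=np.array([-e[1],e[0]])
xy=np.array([.6229,.1837])+.001*n
f0=manip.state()['contact_force']
for z in(.1515,.1455,.1395,.132,.124,.1165):
    manip.move_linear([*xy,z],.04);manip.dwell(.12);s=manip.state()
    d=s['contact_force']-f0;print(round(s['clock'],2),((s['tool_pos']-[*xy,z])*1e3).round(2),d.round(1),s['moment'].round(2))
    if abs(d).max()>6: print('STOP');break
E
```

```text
14.28 [-0.06 -0.01 -0.17] [-0.1 -0.8  0.1] [ 0.01 -0.    0.02]
14.69 [-0.02  0.   -0.07] [-0.2  0.4 -0.5] [ 0.1  -0.03  0.03]
15.11 [-0.01 -0.01 -0.09] [-0.6 -1.   0.2] [ 0.    0.01 -0.01]
15.56 [ 0.01 -0.02 -0.07] [-1.2 -0.9  0.6] [0.08 0.01 0.02]
16.02 [ 0.05 -0.01 -0.02] [-1.6 -0.1 -0.5] [ 0.05  0.02 -0.01]
16.48 [ 0.02 -0.   -0.07] [-0.6 -0.2  0.6] [ 0.03 -0.03 -0.  ]
```

```bash
python3 - <<'E'
from h import *
from cell import manip,cams
e=np.array([np.cos(np.radians(-21.6)),np.sin(np.radians(-21.6))]);n=np.array([-e[1],e[0]])
xy=np.array([.6229,.1837])+.001*n
manip.move_linear([*xy,.1156],.03);manip.dwell(.4);s=manip.state();print(s['clock'],s['tool_pos'],s['contact_force'].round(1),s['gripper_width'])
a=[]
for k,y,x in(('scene',245,285),('side',235,185)):
    c=cams.capture(k);np.savez(k+'3.npz',**c);cv2.imwrite(f'pics/{k}3.png',c['image'])
    a.append(np.clip(cv2.resize(c['image'][y:y+50,x:x+50],(400,400),interpolation=cv2.INTER_NEAREST)*1.6,0,255).astype(np.uint8))
cv2.imwrite('pics/zz4.png',np.hstack(a))
for k in('scene','side'):
    P=cloud(load(k+'3.npz'));x,y,z=P[...,0],P[...,1],P[...,2]
    m=(abs(x-.623)<.03)&(abs(y-.185)<.03)
    im=load(k+'3.npz')['image'];yl=mask(im,(20,110,60),(35,255,255))>0
    print(k,'block z',np.median(z[m&(abs(z-.06)<.006)]),'yellow z',np.percentile(z[m&yl],[5,95]) if (m&yl).any() else None,(m&yl).sum(),'blade zmax',)
E
```

```text
17.125 [0.62328224 0.18462227 0.11562595] [-0.8  0.5 -1.4] 0.024277998031547676
scene block z 0.060716196957114055 yellow z [0.05809981 0.19964682] 31 blade zmax
side block z 0.060345445432569145 yellow z [0.07667331 0.32820855] 2 blade zmax
```

View pics/zz4.png

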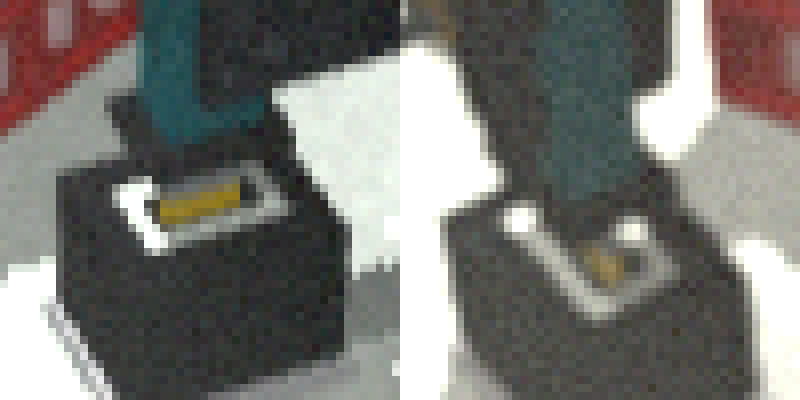

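```bash
python3 - <<'E'
from h import *
e=np.array([np.cos(np.radians(-21.6)),np.sin(np.radians(-21.6)),0]);n=np.array([-e[1],e[0],0]);o=np.array([.6229,.1837,0])+.003*n
np.set_printoptions(linewidth=250)
for k,us in(('scene',(307,309,311,313)),('side',(208,210,212))):
    c=load(k+'3.npz')
    for u in us:
        col=c['image'][258:280,u].astype(int);yl=(col[:,1]-col[:,0])
        print(k,u,yl.tolist())
        p,d=rays(c,[[u,v] for v in range(258,280)])
        t=((o-p)@n)/(d@n);z=(p+d*t[:,None])[:,2];print((z*1e3).round(1).tolist())
E
```

```text
scene 307 [-1, -4, -1, -3, -6, -1, 2, -4, -3, -1, -3, 14, 46, 49, 41, 11, 8, 2, 0, 1, -1, 0]
[102.1, 99.0, 95.9, 92.7, 89.6, 86.5, 83.3, 80.2, 77.0, 73.8, 70.6, 67.4, 64.2, 61.0, 57.7, 54.5, 51.2, 47.9, 44.6, 41.3, 38.0, 34.7]
scene 309 [-2, -6, -1, -3, -4, 0, 0, -3, 2, 0, 3, 22, 50, 47, 17, 3, 3, 2, -1, 4, 1, 2]
[100.3, 97.2, 94.1, 91.0, 87.9, 84.7, 81.6, 78.4, 75.2, 72.0, 68.8, 65.6, 62.4, 59.1, 55.9, 52.6, 49.3, 46.0, 42.7, 39.4, 36.1, 32.7]
scene 311 [1, 0, -1, -1, 3, -2, -1, 1, -1, 0, 12, 42, 55, 36, 8, 6, 2, 2, 0, -2, 0, 0]
[98.6, 95.5, 92.4, 89.2, 86.1, 82.9, 79.8, 76.6, 73.4, 70.2, 67.0, 63.7, 60.5, 57.2, 54.0, 50.7, 47.4, 44.1, 40.8, 37.5, 34.1, 30.8]
scene 313 [0, -3, 0, -4, 2, 3, -1, 2, -1, 5, 32, 58, 43, 8, 3, 5, 3, 4, 0, 2, 1, 2]
[96.9, 93.8, 90.6, 87.5, 84.3, 81.1, 78.0, 74.8, 71.6, 68.3, 65.1, 61.9, 58.6, 55.4, 52.1, 48.8, 45.5, 42.2, 38.8, 35.5, 32.1, 28.8]
side 208 [-1, 2, 2, 0, 0, -1, 0, 9, 16, 18, 11, 6, 3, 7, 9, 4, 5, 2, 3, 8, 0, 4]
[91.0, 87.2, 83.5, 79.7, 75.8, 72.0, 68.1, 64.2, 60.3, 56.4, 52.4, 48.4, 44.4, 40.3, 36.3, 32.2, 28.0, 23.9, 19.7, 15.5, 11.3, 7.0]
side 210 [4, 3, 5, 1, 1, 1, 1, 5, 10, 19, 29, 24, 12, 6, 8, 6, 8, 3, 2, 2, 4, 6]
[99.4, 95.7, 92.0, 88.3, 84.5, 80.8, 77.0, 73.1, 69.3, 65.4, 61.5, 57.6, 53.7, 49.7, 45.7, 41.7, 37.7, 33.6, 29.5, 25.4, 21.2, 17.1]
side 212 [1, 0, 2, 1, 5, 4, 8, 4, 6, 20, 22, 20, 8, 8, 5, 4, 8, 4, 1, 3, 5, 5]
[107.6, 104.0, 100.3, 96.7, 93.0, 89.3, 85.6, 81.8, 78.1, 74.3, 70.5, 66.6, 62.7, 58.9, 54.9, 51.0, 47.0, 43.1, 39.0, 35.0, 30.9, 26.8]
```

The band's upper edge projects to z ≈ 65.5 mm and the block top is at 60 mm, so the insertion is about 35 mm deep with no contact force. I hold, lift straight out, and cross the rack high.

```bash
python3 - <<'E'
from h import *
from cell import manip,cams
manip.dwell(1.4);s=manip.state();print(s['clock'],s['tool_pos'],s['contact_force'].round(1))
e=np.array([np.cos(np.radians(-21.6)),np.sin(np.radians(-21.6))]);n=np.array([-e[1],e[0]])
xy=np.array([.6229,.1837])+.001*n
s=go(manip,[*xy,.17],None,.06)
s=go(manip,[*xy,.255],None,.15)
s=go(manip,[.558,-.27,.255],-70.7,.2)
s=go(manip,[.558,-.27,.165],-70.7,.12);manip.dwell(.4)
for k in('scene','side','wrist'):
    s=manip.state();c=cams.capture(k);c['tp']=s['tool_pos'];c['tr']=s['tcp_rot'];np.savez(k+'4.npz',**c);cv2.imwrite(f'pics/{k}4.png',c['image'])
print(s['clock'],s['tool_pos'],s['contact_force'].round(1),s['gripper_width'])
E
python3 -c "
import cv2,numpy as np
a=[cv2.resize(cv2.imread(f'pics/{n}4.png')[y:y+100,x:x+100],(400,400),interpolation=0) for n,y,x in(('scene',130,170),('side',110,270))]
cv2.imwrite('pics/zz5.png',np.hstack(a))"
```

```text
18.625 [0.62326512 0.18462798 0.11559931] [-0.1 -0.5 -1.4]
clk 19.83 err mm [-0.42 -0.1  -0.73] F [-0.2  0.9 -1.3] w 0.0238
clk 20.7 err mm [-1.   -0.25 -2.06] F [ 0.4 -0.2 -1.5] w 0.0237
clk 23.3 err mm [0.14 0.49 0.04] F [-0.3 -0.4 -1.6] w 0.0238
clk 24.35 err mm [ 0.82 -0.46  1.41] F [-0.2  0.3 -1.6] w 0.0239
24.85 [ 0.55795939 -0.26998736  0.16498197] [ 0.  -0.2 -1.8] 0.023612764806368865
```

View pics/wrist4.png

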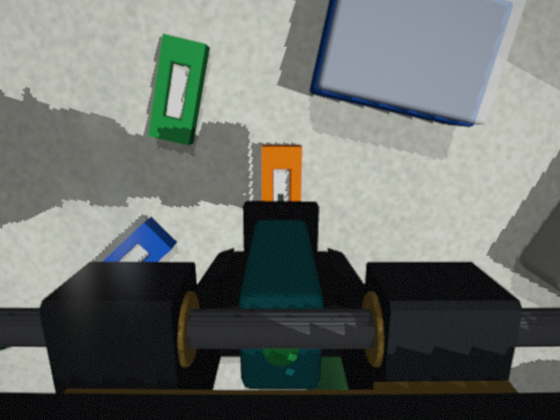

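View pics/zz5.png

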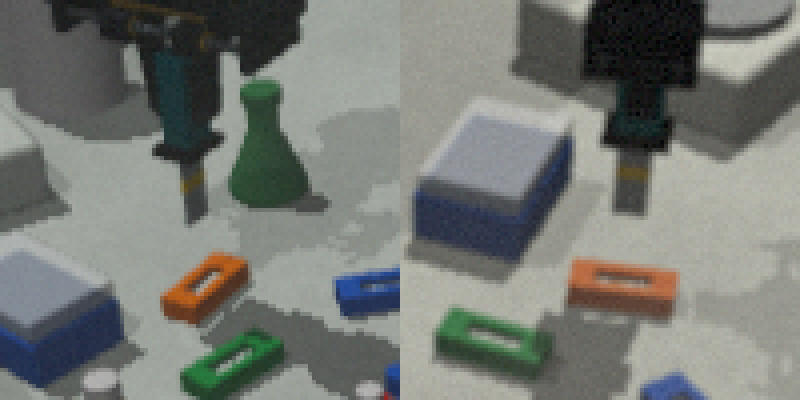

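The wrist view shows the orange cartridge ahead of the collar, columns 261–302, with its front edge at row 145 and its window at (281,180). The scene and side views show the blade above and in line with the orange window. Now I measure the offsets and yaw.

```bash
python3 - <<'E'
from h import *
np.set_printoptions(linewidth=250)
c=load('wrist4.npz');t=(c['tp'],c['tr'])
ori=mask(c['image'],(3,130,60),(18,255,255))
m=cv2.bitwise_or(ori,comp(((c['image'].max(2)>120)*255).astype(np.uint8),270,292,165,200));m=comp(m,250,312,138,198)
L=[];Rr=[]
for r in range(150,196,2):
    xs=np.flatnonzero(m[r]);L.append((xs.min()-.5,r));Rr.append((xs.max()+.5,r))
a=np.radians(-70.7);f=np.array([np.cos(a),np.sin(a)]);e=np.array([-f[1],f[0]])  # e = probe x dir? rotate f +90
B=np.c_[e,f]
for nm,pts in(('L',L),('R',Rr)):
    p=(plane(c,pts,.018,t)[:,:2]-t[0][:2])@B*1e3
    k=np.polyfit(p[:,0],p[:,1],1);print(nm,'jaw pos at x=0',k[1].round(2),'slope deg',np.degrees(k[0]).round(2))
ys=np.flatnonzero(m[:,270]);print(ys.min());print('front x',(plane(c,[[281,ys.min()-.5]],.018,t)[0,:2]-t[0][:2])@B*1e3)
g=c['image'];print('window col',g[185,262:302].tolist()[::1][:0],(g[185,262:302,0]).tolist());print(g[160:204,281,0].tolist(), g[160:204,275,0].tolist())
gg=g.max(2);print('collar',[gg[r,284:300].mean().round().astype(int) for r in range(196,206)],gg[215,238:252],gg[215,310:324])
for k in('scene','side'):
    c=load(k+'4.npz');P=cloud(c);x,y,z=P[...,0],P[...,1],P[...,2]
    Lc=(P[...,:2]-t[0][:2])@B*1e3
    q=(z>.082)&(z<.13)&(abs(Lc[...,0])<18)&(abs(Lc[...,1])<10);Q=Lc[q]
    print(k,'blade',q.sum(),np.percentile(Q[:,0],[2,98]).round(1),np.percentile(Q[:,1],[5,50,95]).round(1),'ztip',z[q].min())
    hs=cv2.cvtColor(c['image'],cv2.COLOR_BGR2HSV)
    q=(abs(z-.018)<.004)&(abs(Lc[...,0])<60)&(abs(Lc[...,1])<30)&(hs[...,1]>100)&(hs[...,0]<20)
    pp=(plane(c,np.argwhere(q)[:,::-1],.018)[:,:2]-t[0][:2])@B*1e3
    print('cart',rect(pp/1e3),rect(P[q]))
E
```

```text
L jaw pos at x=0 -14.72 slope deg 1.58
R jaw pos at x=0 16.83 slope deg 0.99
145
front x [38.79950841  1.38394772]
window col [] [37, 12, 10, 11, 15, 10, 11, 13, 4, 9, 55, 126, 193, 205, 206, 204, 204, 204, 205, 205, 204, 207, 203, 200, 177, 132, 107, 72, 26, 9, 11, 3, 12, 17, 25, 10, 23, 21, 58, 118]
[11, 20, 11, 11, 21, 7, 12, 16, 59, 128, 168, 184, 199, 205, 206, 203, 206, 205, 206, 206, 208, 206, 205, 207, 204, 205, 204, 204, 205, 205, 203, 202, 197, 172, 106, 66, 62, 63, 63, 60, 49, 28, 15, 12] [11, 17, 13, 12, 15, 19, 12, 11, 60, 128, 168, 185, 199, 207, 207, 206, 205, 209, 208, 208, 204, 205, 204, 205, 205, 205, 202, 205, 204, 205, 206, 206, 206, 204, 204, 203, 203, 206, 208, 202, 166, 94, 29, 10]
collar [np.int64(180), np.int64(181), np.int64(187), np.int64(181), np.int64(147), np.int64(83), np.int64(26), np.int64(10), np.int64(12), np.int64(13)] [197 199 191 193 167  87  20  15   9  16  16  10  10  18] [  9  13  18   7  12  14   4  34  93 162 196 198 195 195]
scene blade 81 [-14.3  13. ] [-4.8 -2.6  0.7] ztip 0.08240806040688298
cart (array([ 1.7, -2.4]), array([84.4, 35.8]), 1.0) (array([ 559.5, -268.3]), array([77.7, 33.4]), 18.9)
side blade 123 [-11.5  11.8] [-6.  -2.9  0.7] ztip 0.08205295802220147
cart (array([ 0.1, -2.5]), array([73.4, 38.6]), -2.2) (array([ 557.4, -269.1]), array([73.5, 36.4]), 19.4)
```

```bash
python3 - <<'E'
from h import *
from cell import manip,cams
a=np.radians(-71.5);f=np.array([np.cos(a),np.sin(a)]);e=np.array([-f[1],f[0]])
xy=np.array([.558,-.27])+.0003*e-.0002*f
s=go(manip,[*xy,.135],-71.5,.08)
s=go(manip,[*xy,.1160],None,.04);manip.dwell(.6)
for k in('scene','side','wrist'):
    s=manip.state();c=cams.capture(k);c['tp']=s['tool_pos'];c['tr']=s['tcp_rot'];np.savez(k+'5.npz',**c);cv2.imwrite(f'pics/{k}5.png',c['image'])
print(s['clock'],s['tool_pos'],s['contact_force'].round(1),s['gripper_width'])
E
python3 -c "
import cv2,numpy as np
a=[np.clip(cv2.resize(cv2.imread(f'pics/{n}5.png')[y:y+50,x:x+50],(400,400),interpolation=0)*1.4,0,255) for n,y,x in(('scene',170,195),('side',150,300))]
cv2.imwrite('pics/zz6.png',np.hstack(a).astype(np.uint8))"
```

```text
clk 25.57 err mm [ 0.37 -0.2   0.46] F [-0.4 -0.5 -0.6] w 0.0239
clk 26.35 err mm [ 0.25 -0.14  0.32] F [ 0.  -0.4 -2.2] w 0.0238
27.05 [ 0.55822052 -0.26969899  0.11598997] [ 0.2 -0.8 -1.2] 0.023807035291523473
```

View pics/zz6.png

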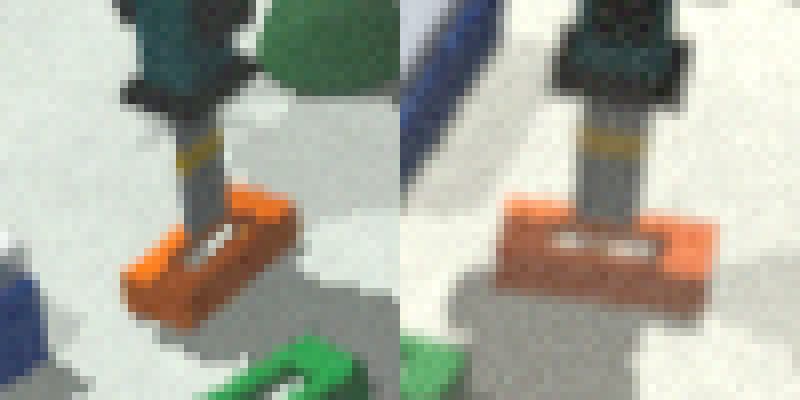

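View pics/wrist5.png

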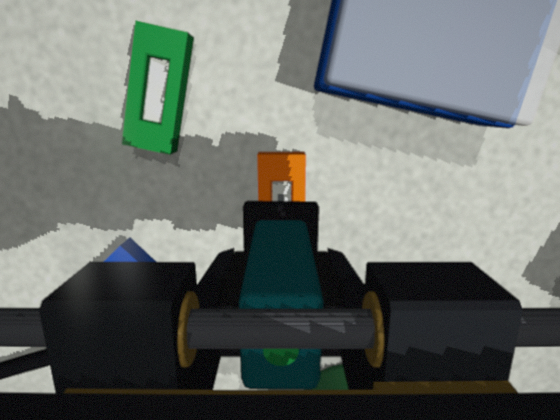

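```bash
python3 - <<'E'
from h import *
np.set_printoptions(linewidth=250)
c=load('wrist5.npz');t=(c['tp'],c['tr']);a=np.radians(-71.5);f=np.array([np.cos(a),np.sin(a)]);e=np.array([-f[1],f[0]]);B=np.c_[e,f]
loc=lambda P:(P[:,:2]-t[0][:2])@B*1e3
m=mask(c['image'],(3,130,60),(18,255,255));L=[];Q=[]
for r in range(156,200,2):
    xs=np.flatnonzero(m[r,250:315])+250;L.append((xs.min()-.5,r));Q.append((xs.max()+.5,r))
for nm,p in(('L',L),('R',Q)):
    p=loc(plane(c,p,.018,t));k=np.polyfit(p[:,0],p[:,1],1);print(nm,k[1].round(2),np.degrees(k[0]).round(2))
r=np.flatnonzero(m[:,265]).min()-.5;print('front x',loc(plane(c,[[280,r]],.018,t)))
for nm,px in(('side',[(322.0,177.7),(329.6,177.7)]),('scene',[(217.8,199.0),(222.8,197.7)])):
    c=load(nm+'5.npz');print(nm,'blade corners z.025',loc(plane(c,px,.025)).round(1).tolist())
    P=cloud(c);z=P[...,2];l=(P[...,:2]-t[0][:2])@B*1e3
    hs=cv2.cvtColor(c['image'],cv2.COLOR_BGR2HSV)
    near=(abs(l[...,0])<55)&(abs(l[...,1])<30)&(hs[...,0]<20)&(hs[...,1]>90)
    top=near&(z>.015)&(z<.023)
    for v in np.unique(np.argwhere(top)[:,0])[::3]:
        us=np.flatnonzero(top[v]);print(v,loc(plane(c,[(us.min()-.5,v),(us.max()+.5,v)],.018)).round(1).tolist())
    w=(z>.03)&(z<.08)&(abs(l[...,0])<18)&(abs(l[...,1])<12);q=l[w];print('blade e',np.percentile(q[:,0],[2,98]).round(1),'f',np.percentile(q[:,1],[5,50,95]).round(1),'zmin')
    zt=z[(abs(l[...,0])<10)&(abs(l[...,1])<6)&(hs[...,1]<60)&(z>.02)&(z<.07)];print(np.sort(zt)[:4].round(4))
E
```

```text
L -14.51 0.63
R 16.8 0.6
front x [[38.89494512  0.66247408]]
side blade corners z.025 [[9.1, -3.2], [-11.9, 1.5]]
175 [[35.2, 13.0], [21.2, 16.1]]
178 [[36.0, -1.5], [-36.4, 14.8]]
181 [[34.0, -15.1], [-37.8, 1.1]]
184 [[-3.6, -20.5], [-36.5, -13.1]]
blade e [-11.6  11.5] f [-5.7 -2.9  0.4] zmin
[0.0283 0.0284 0.0285 0.0301]
scene blade corners z.025 [[9.1, 3.3], [-4.5, -6.6]]
193 [[-37.7, 14.8], [-40.7, 8.9]]
196 [[-21.1, 7.1], [-34.5, -19.1]]
199 [[4.1, 16.9], [-15.1, -20.6]]
202 [[24.2, 17.9], [5.2, -19.2]]
205 [[41.1, 13.2], [25.2, -17.8]]
blade e [-11.8  12.5] f [-4.7 -2.5  0.6] zmin
[0.0286 0.0287 0.0298 0.0307]
```

```bash
python3 - <<'E'
from h import *
from cell import manip,cams,order
s=go(manip,[.5582,-.2697,.1157],-71.9,.05);manip.dwell(.8)
s=manip.state();Rm=R.from_rotvec(s['tcp_rot']).as_matrix();print(s['clock'],s['tool_pos'],'tilt deg',np.degrees(np.arccos(-Rm[2,0])).round(2),s['contact_force'].round(1),s['gripper_width'],abs(s['joint_velocities']).max())
for n in('scene','side'):
    a=load(n+'0.npz');c=cams.capture(n);cv2.imwrite(f'pics/{n}6.png',c['image']);P,Q=cloud(a),cloud(c)
    for nm,lo,hi,x,y in(('orange',(3,130,60),(16,255,255),.558,-.268),('blue',(105,110,60),(125,255,255),.457,-.165),('green',(45,90,40),(78,255,255),.607,-.167),('jar',(0,120,60),(8,255,255),.347,.189)):
        o=[]
        for C,I in((P,a['image']),(Q,c['image'])):
            m=(mask(I,lo,hi)>0)&(abs(C[...,0]-x)<.06)&(abs(C[...,1]-y)<.05);o.append(np.array(np.median(C[m],0)) if m.any() else np.nan)
        print(n,nm,((o[1]-o[0])*1e3).round(1))
E
```

```text
clk 27.5 err mm [ 0.01  0.01 -0.01] F [ 0.4  0.8 -1.5] w 0.0238
28.3 [ 0.55818813 -0.26968116  0.11571705] tilt deg 0.0 [-0.4  0.1 -2.5] 0.024147662969932444 0.001700648686136388
scene orange [ 2.8  2.6 -0.6]
scene blue [0.  0.7 0.5]
scene green [-3.8  2.1 -0.6]
scene jar [ 0.4  5.6 -0.4]
side orange [-12.8  -0.    0.3]
side blue [-9.   2.3  0. ]
side green [-5.3  1.4  0.2]
side jar [ -8.1 -10.4   0. ]
```

View pics/side6.png

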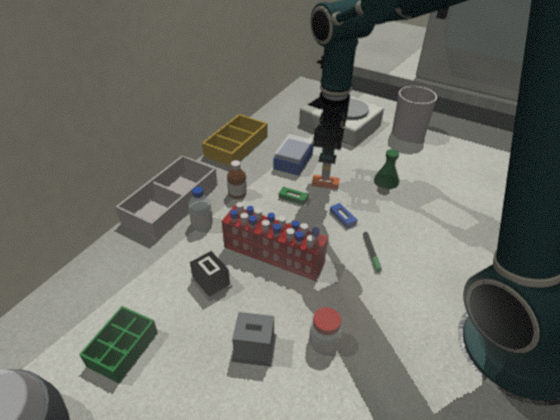

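The side view has every item at its earlier pixel position: jar (326,330), green cartridge (293,195), blue (343,215), orange (325,182). The median shifts above don't mean anything moved. They come from masks changing with shadow and occlusion. The probe hovers over the orange window at about (326,175), so I hand the job in.

```bash
python3 -c "
from cell import order,manip
print(order.close_job());print(manip.state()['clock'])"
```

```text
the job is handed in; nothing more can be done
None
the job is handed in; nothing more can be done
```

I finished the job and handed it in at about 28 s of the 62 s allowed; it reports no verdict. The probe is still gripped, blade straight down, over the orange cartridge's window.

- **Slot:** I lowered the blade into the reference block without measurable contact force. The scene camera put the top of the yellow band about 5 mm above the block top, so the blade was about 35 mm deep. I held it there for about 1.8 s.
- **Rack crossing:** The blade's tip passed over the rack at about 159–164 mm, against cap tops at 115 mm.
- **Hover:** By calculation, the tip is about 7 mm above the window. The wrist camera shows it centred to within about 1 mm, with its width turned to within about 1° of the window's length. The tool shows 0.0° of tilt.

Some checks disagreed or were weak:
- **Along-slot position:** Above the slot, the scene and side cameras disagreed by a few millimetres along its length, in opposite directions. I went with the wrist camera, and the insertion met no resistance.
- **Along-window position:** At the window, an early scene reading was about 2.5 mm off along its length. The later readings agreed to about 1 mm.
- **Hover height:** The depth cameras' lowest blade reading was about 28.5 mm above the bench, against the 25 mm I calculated for the tip. I took this as coarse pixels.
- **Other objects:** My before-and-after colour check showed apparent shifts of up to 13 mm. I put these down to shadows and the arm blocking the view. In the final side picture everything looked to be in its original place, judged by eye.

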